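# Reset the tripped cut-out in its covered well

## Robot

A 6-joint arm with a two-finger parallel gripper is mounted at the origin on a cart in front of the work surface, level with it; the furniture and walls round the work are solid. World frame = base frame: x ahead of the robot, y to its left, z up, the work surface at z = 0. Lengths are in m, angles in rad, forces in N, time in s.
With the tool pointing down it reaches from about 0.375 to 0.925 m from the base axis. Payload 5.7 kg.
Tool frame: the origin (TCP) lies at the very end of the fingers, on their centre line; the grasp point (between the pads) lies 19 mm behind it; z points along the fingers, y is the line along which they close (so a half turn about z gives the same grasp; the last joint's range is limited). The gripper opens to 88 mm and grips with 3 to 60 N. Pads are 20 mm wide; open, the fingers measure 115 mm over their backs; the gripper's body (75 mm by 178 mm) begins 61 mm behind the grasp point.
Start: joints at [-1.443, 0.359, 1.51, -0, 1.272, -0.115], TCP at [0.144, -0.582, 0.223] pointing down, gripper open.
Joint ranges: [-2.97, 2.97], [-1.01, 2.36], [0.21, 2.38], [-0.96, 4.11], [0.2, 2.71], [-2.98, 2.98]. Speed limits (rad/s): [2.39, 2.39, 3.14, 3.14, 3.14, 3.14].

## Interface

Orientations are given as [roll, pitch, yaw] about the fixed x, y, z axes, in that order (R = Rz(yaw) Ry(pitch) Rx(roll)).
In Python, from station import r, eoat, sensors, vision, job gives the robot as it stands. Calls block until the motion is done:
- r.move_to(position, orientation): joint-space move of the TCP to a pose.
- r.line_to(position, ori=None, v=0.15, contact_N=None): straight line of the TCP; ori=None keeps the orientation; v is the mean speed in m/s. With contact_N (N) it stops when the force on the tool has changed by that much, and returns True; else False.
- r.movej(angles): joint-space move.
- eoat.release() and eoat.grasp(squeeze=None): open the fingers fully, or close them until they stop; squeeze is the grip in N (None keeps the last).
- r.sleep(seconds).
- r.solve_ik(position, orientation): joint angles nearest the present ones, or None.
- sensors.read_state(): the state.
- vision.camera(name): name is "side" or "top"; returns a dict with "image" (420x560x3 uint8, red, green, blue), "fx", "fy", "cx", "cy" (pixels), "k1" (the pictures are not rectified: a ray, as slopes to the right and down, at radius r is drawn at 1 + k1 r^2 times it, then the intrinsics apply), "R" (3x3) and "t" (3): a world point X has camera coordinates R X + t. Camera axes: x right, y down, z forward; pixel columns grow to the right and rows downward; lengths in m; the calibration is good to about 2 mm. A picture is of the moment at which its call begins. There is no depth.
A pose or a line that the arm cannot do raises r.MotionError and nothing moves.
- job.sign_off(): hands the job in; it is judged then, once.
The state is a dict: "time": time; "q": joint angles; "joint_velocities": joint speeds; "joint_efforts": joint torques, N m; "position": TCP position; "tcp_rot": TCP orientation; "wrist_force": force on the tool from outside, world axes, zero at the start; "moment": the same for the moment, N m; "width": opening from 0.0 (shut) to 1.0 (fully open); "finger_force": force on a finger pad.
Only numpy, scipy, OpenCV 4.12 (cv2) and the standard library are available. Lean on these libraries where they do the work, as an engineer would, in place of code of your own. Each camera call takes 0.05 s, during which the arm holds its last target. There are 200 camera calls.

## Task

The safety cut-out of the white bench unit has tripped, and its reset key sits sunk in a round well under the loose round cap on the unit's deck. With the fingertips push the cap along its track all the way to the other end, reach down into the open well and press the sunken key fully home, then push the cap back against its first end so that it covers the well again. Only push: do not lift or tip the cap, and leave the small things standing on and around the unit where they are.

Things in the scene. Friction and masses are not known exactly. Their poses are not given: they have to be found in the camera images.
- unit: White flat box, fixed, 130 (x) x 200 (y) x 60 mm high. Origin: centre of its underside, z up, y its long side. On the deck (top) a straight track for the cap runs along y, centred at x = +20 mm: side rails 69 mm apart, 8 mm high; end walls 12 mm high, 139 mm apart. The strip x = -65 to -20 mm is outside the track. The well opens in the deck inside the track, near its +y end.
- well_mouth (a point): Centre of the mouth of the round well, at deck height, 33.5 mm from the inner face of the +y end wall; axes as the unit's. The well is straight, 49 mm in diameter, 30 mm deep. The cap's centre is within 1 mm of here when the cap stands against the +y end wall.
- park (a point): Point on the deck on the centre line of the track, 72 mm from well_mouth toward the unit's -y: where the cap's centre lies when the cap stands against the -y end wall.
- cap: Loose round grey cap, 66 mm in diameter, 16 mm high, 80 g, flat on the deck between the rails (1.5 mm play each side), over the well at the start. It is an open dish: wall 6 mm, hollow 54 mm wide and 12 mm deep over a 4 mm floor; closed fingertips put in the hollow can push the wall either way. Slides with under 1 N. Origin: centre of its underside.
- reset_key (a joint): Travel of the sunken reset key in m: 0 = tripped (up), 0.008 = fully home; it starts between 0 and 0.0015. It moves straight down against about 3 N of friction and stays where it is left.
- key_top (a point): Centre of the top of the black round reset key (24 mm in diameter), in the middle of the well. Tripped, it lies about 16 mm below the deck; fully home 24 mm below, still 6 mm above the well's floor. Hidden by the cap at the start.
- weight_0: Bystander: brass weight with a knob, 19 mm in diameter, 22 mm high, loose on the deck outside the track. Origin: centre of its underside.
- micro_tube_0: Bystander: clear micro tube, 41x17x13 mm, lying on the worktop by the unit's -x side. Origin at its underside.
- micro_tube_1: Bystander: amber micro tube, 41x17x13 mm, lying on the worktop by the unit's -x side. Origin at its underside.
- timer: Bystander: white timer lying flat, 73x65x19 mm, on the worktop to the right. Origin: centre of its underside.
- petri_1: Bystander: closed petri dish, 61 mm in diameter, 14 mm high, on the worktop to the right. Origin: centre of its underside.
- tape: Bystander: roll of tape lying flat, 100 mm in diameter, 25 mm high, on the worktop to the left. Origin: centre of its underside.
Not all that is in view belongs to the job. What is shaped like the cap but red is not meant. There is more than one size of the unit; the job needs the larger.

How it is judged:
By the outcome, as a careful person would: the job done as asked, in the order asked, and still so for the second after the job is handed in, with the robot touching nothing.
It also fails if it takes over 48 s, if anything falls off the work surface, if the arm or the gripper's body presses on something with over 40 N, if the wrist force passes 120 N, or if a joint passes its speed limit or range.

## Working session

There is one attempt and no reset: what is moved stays moved. The work goes in short steps, each a Python script; the robot and the scene stay as the last script left them, time stands still between calls to the robot, and variables do not carry over. Pictures are saved under pics/ and viewed, at most 10 in all, crops included, and the job is handed in when it is done.

```bash
mkdir -p pics; ls; cat > h.py <<'E'
import numpy as np, cv2
from station import r,eoat,sensors,vision,job
def shot(n,f):
    c=vision.camera(n); cv2.imwrite(f'pics/{f}.png',c['image'][:,:,::-1]); np.save(f'pics/{f}.npy',c,allow_pickle=True); return c
def load(f): return np.load(f'pics/{f}.npy',allow_pickle=True).item()
def ray(c,uv):
    d=np.array([(uv[0]-c['cx'])/c['fx'],(uv[1]-c['cy'])/c['fy']]); s=d.copy()
    for _ in range(30): s=d/(1+c['k1']*(s@s))
    R=np.array(c['R']);t=np.array(c['t'])
    return -R.T@t, R.T@np.array([s[0],s[1],1])
def onz(c,uv,z):
    o,d=ray(c,uv); return o+d*(z-o[2])/d[2]
def proj(c,X):
    p=np.array(c['R'])@np.array(X)+np.array(c['t']); s=p[:2]/p[2]; s=s*(1+c['k1']*(s@s))
    return np.array([s[0]*c['fx']+c['cx'],s[1]*c['fy']+c['cy']])
E
python3 - <<'E'
from h import *
for n in('top','side'):
    c=shot(n,n+'0'); o=ray(c,(280,210)); print(n,o,c['fx'],c['k1'])
print(sensors.read_state())
E
```

```text
pics
top (array([ 0.27005806, -0.03125253,  1.52160551]), array([ 0.15359133,  0.02513807, -0.98796329])) 431.31733740062157 -0.009551250092684968
side (array([0.1170031 , 0.85785247, 0.71762842]), array([ 0.31261712, -0.76287089, -0.5659696 ])) 419.81051756114226 -0.08256092377804175
{'time': 0.1, 'q': array([-1.44311963e+00,  3.59459783e-01,  1.51130170e+00, -1.85680534e-05,
        1.27253206e+00, -1.15133856e-01]), 'joint_velocities': array([ 3.12260851e-04, -1.16984982e-03, -2.42107845e-03, -6.03350050e-04,
       -1.17420549e-03, -8.20476408e-05]), 'joint_efforts': array([-1.46373159e-04, -5.16358709e+01, -2.71406937e+01,  6.76198793e-02,
        2.76717951e-02, -1.73965128e-05]), 'position': array([ 0.14414505, -0.58178338,  0.22188627]), 'tcp_rot': array([-3.13990098e+00, -1.77776327e-04,  2.42815879e-01]), 'wrist_force': array([-0.30307741, -0.52910084, -0.50187431]), 'moment': array([ 0.00045423, -0.04028267, -0.0505872 ]), 'finger_force': 0.0, 'width': 0.997642996881177}
```

View pics/top0.png

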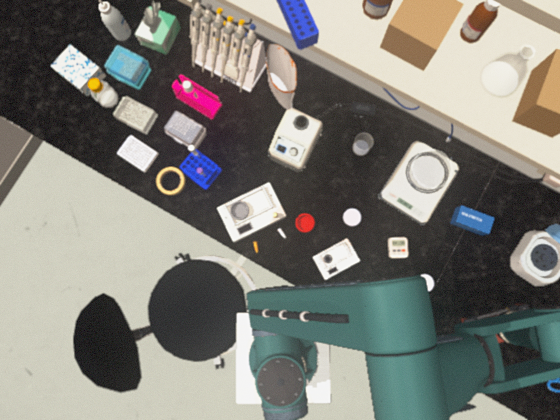

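View pics/side0.png

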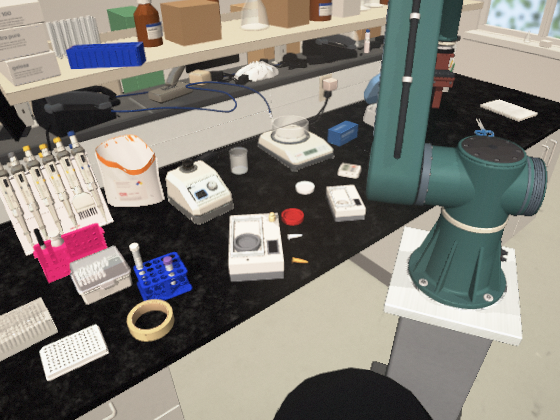

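Top view: the larger unit is at about (252,212), with the grey cap near (240,210). The red decoy is at (305,223) and the smaller unit at (336,258). Side view: the unit is at (256,246). I'll crop both views closer.

```bash
python3 - <<'E'
from h import *
a=load('top0')['image'][175:250,205:295,::-1]; b=load('side0')['image'][200:290,215:315,::-1]
A=cv2.resize(a,None,fx=4.4,fy=4.4,interpolation=3);B=cv2.resize(b,None,fx=4,fy=4,interpolation=3)
m=np.zeros((370,800,3),np.uint8);m[:330,:396]=A[:330,:396];m[:360,400:]=B[:360]
cv2.imwrite('pics/crop.png',m)
# unit outline (white blob) in top and side
for n,p in(('top0',(252,212)),('side0',(256,246))):
    c=load(n);i=c['image']; hsv=cv2.cvtColor(i,cv2.COLOR_RGB2HSV)
    k=((hsv[...,2]>95)&(hsv[...,1]<70)).astype(np.uint8)
    cs,_=cv2.findContours(k,cv2.RETR_EXTERNAL,cv2.CHAIN_APPROX_NONE)
    for q in cs:
        if cv2.pointPolygonTest(q,p,False)>=0:
            h=cv2.convexHull(q);ap=cv2.approxPolyDP(h,3,True)[:,0];print(n,cv2.contourArea(q),cv2.minAreaRect(q))
            for v in ap: print(v,onz(c,v.astype(float),.06).round(4),onz(c,v.astype(float),0).round(4))
E
```

```text
top0 2337.5 ((250.90003967285156, 211.8000030517578), (39.80200958251953, 60.821044921875), 63.43495178222656)
[269 182] [0.5957 0.0436 0.06  ] [0.6091 0.0467 0.    ]
[286 215] [ 0.4798 -0.0145  0.06  ] [ 0.4884 -0.0138  0.    ]
[233 242] [0.3886 0.1663 0.06  ] [0.3934 0.1744 0.    ]
[216 208] [0.5061 0.2262 0.06  ] [0.5158 0.2367 0.    ]
side0 3351.5 ((254.8575439453125, 246.22360229492188), (66.54582977294922, 55.556209564208984), 87.51044464111328)
[276 212] [ 0.487  -0.0157  0.06  ] [ 0.5207 -0.0954  0.    ]
[283 277] [0.3756 0.2167 0.06  ] [0.3992 0.1582 0.    ]
[231 280] [0.481 0.267 0.06 ] [ 0.5143  0.2131 -0.    ]
[229 216] [0.5999 0.0465 0.06  ] [ 0.644  -0.0275  0.    ]
```

View pics/crop.png

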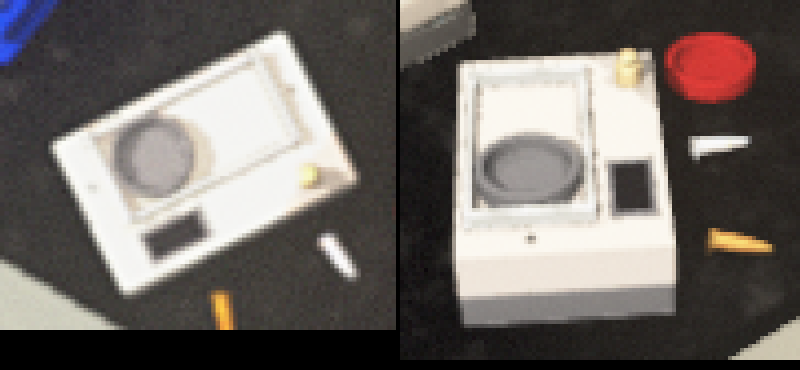

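The crop shows the track with the cap at its +y end (left in the top view). The brass weight is at about crop (310,177) on the strip on the robot's side, and the tubes lie on that same side. The corners give a 130 x 202 mm deck, which fits the larger unit. Next I measure the cap and then move above it.

```bash
python3 - <<'E'
from h import *
C=np.array([[.5957,.0436],[.4798,-.0145],[.3886,.1663],[.5061,.2262]]);ctr=C.mean(0)
vy=(C[2]-C[1])+(C[3]-C[0]);vx=(C[0]-C[1])+(C[3]-C[2])
yaw=np.mean([np.arctan2(-vy[0],vy[1]),np.arctan2(vx[1],vx[0])]);print(ctr,np.degrees(yaw))
ux=np.array([np.cos(yaw),np.sin(yaw)]);uy=np.array([-ux[1],ux[0]])
for n,p in(('top0',(240,210)),('side0',(248,242))):
    c=load(n);hsv=cv2.cvtColor(c['image'],cv2.COLOR_RGB2HSV)
    g=((hsv[...,2]>55)&(hsv[...,2]<150)&(hsv[...,1]<60)).astype(np.uint8)
    q=min([q for q in cv2.findContours(g,0,1)[0] if cv2.contourArea(q)>100],key=lambda q:-cv2.pointPolygonTest(q,p,True))
    e=cv2.fitEllipse(q);print(n,cv2.contourArea(q),e,cv2.boundingRect(q))
    for uv in(e[0],):
        P=onz(c,uv,.070)
        print(P.round(4),'unit frame',((P[:2]-ctr)@ux).round(4),((P[:2]-ctr)@uy).round(4))
E
```

```text
[0.49255 0.1054 ] 26.6356019113313
top0 58267.5 ((252.5635223388672, 180.98663330078125), (309.7538757324219, 475.40478515625), 77.3575668334961) (0, 0, 560, 393)
[0.5976 0.0997 0.07  ] unit frame 0.0914 -0.0522
side0 108.5 ((272.4238586425781, 246.21026611328125), (10.955838203430176, 14.02721881866455), 170.14341735839844) (267, 240, 12, 13)
[0.4347 0.1355 0.07  ] unit frame -0.0382 0.0528
```

```bash
python3 - <<'E'
from h import *
ctr=np.array([.49255,.1054]);yaw=np.radians(26.64)
ux=np.array([np.cos(yaw),np.sin(yaw)]);uy=np.array([-ux[1],ux[0]])
for n,p in(('top0',(240,210)),('side0',(248,242))):
    c=load(n);g=cv2.cvtColor(c['image'],cv2.COLOR_RGB2GRAY)
    print(g[p[1],p[0]-14:p[0]+20])
    for th in(135,150):
        k=(g<th).astype(np.uint8); poly=np.array([proj(c,[*(ctr+a*ux+b*uy),.06]) for a,b in((-.014,-.09),(.058,-.09),(.058,.09),(-.014,.09))],np.int32)
        m=np.zeros_like(k);cv2.fillConvexPoly(m,poly,1);k=cv2.morphologyEx(k&m,cv2.MORPH_OPEN,np.ones((3,3),np.uint8))
        q=max(cv2.findContours(k,0,1)[0],key=cv2.contourArea);e=cv2.fitEllipse(cv2.convexHull(q))
        P=onz(c,e[0],.072);print(n,th,cv2.contourArea(q),np.round(e[0],1),np.round(e[1],1),P.round(4),'unit',((P[:2]-ctr)@ux).round(4),((P[:2]-ctr)@uy).round(4))
E
```

```text
[245 231 213 208 183 137 127 134 144 166 181 181 180 181 181 182 179 182
 183 184 167 167 152 194 219 219 217 224 241 245 245 245 245 244]Traceback (most recent call last):
  File "<stdin>", line 10, in <module>
cv2.error: OpenCV(4.12.0) /io/opencv/modules/imgproc/src/shapedescr.cpp:361: error: (-201:Incorrect size of input array) There should be at least 5 points to fit the ellipse in function 'fitEllipseNoDirect'
```

```bash
python3 - <<'E'
from h import *
ctr=np.array([.49255,.1054]);yaw=np.radians(26.64)
ux=np.array([np.cos(yaw),np.sin(yaw)]);uy=np.array([-ux[1],ux[0]])
for n,p,ths in(('top0',(240,210),(190,197)),('side0',(248,242),(120,140,165))):
    c=load(n);g=cv2.cvtColor(c['image'],cv2.COLOR_RGB2GRAY)
    print(g[p[1],p[0]-18:p[0]+20])
    for th in ths:
        k=(g<th).astype(np.uint8); poly=np.array([proj(c,[*(ctr+a*ux+b*uy),.068]) for a,b in((-.016,-.09),(.056,-.09),(.056,.09),(-.016,.09))],np.int32)
        m=np.zeros_like(k);cv2.fillConvexPoly(m,poly,1);k=cv2.morphologyEx(k&m,cv2.MORPH_OPEN,np.ones((3,3),np.uint8))
        q=[q for q in cv2.findContours(k,0,1)[0] if cv2.contourArea(q)>80 and len(q)>5]
        for q in q:
            e=cv2.fitEllipse(cv2.convexHull(q))
            P=onz(c,e[0],.070);print(n,th,cv2.contourArea(q),np.round(e[0],1),np.round(e[1],1),P.round(4),'unit',((P[:2]-ctr)@ux).round(4),((P[:2]-ctr)@uy).round(4))
E
```

```text
[245 245 244 245 245 231 213 208 183 137 127 134 144 166 181 181 180 181
 181 182 179 182 183 184 167 167 152 194 219 219 217 224 241 245 245 245
 245 244]
top0 190 272.5 [238.9 210.5] [19.4 19.9] [0.4954 0.1459 0.07  ] unit 0.0207 0.0349
top0 197 283.5 [238.9 210.1] [20.  20.4] [0.4965 0.1458 0.07  ] unit 0.0217 0.0343
[240 237 225 107 152 134  77  91 112 143 147 155 157 156 155 155 154 156
 157 155 154 157 157 155 156 149 135 145 152 135 121 192 220 158 212 243
 216 141]
side0 165 380.0 [246.2 243.1] [18.5 30.5] [0.4997 0.1469 0.07  ] unit 0.025 0.0339
```

The cap's centre is at unit (21, 34.5) mm with a 66 mm diameter, and that agrees with the given geometry. Now I close the fingers, hover and go down into the hollow.

```bash
cat >> h.py <<'E'
ctr=np.array([.49255,.1054]);yaw=np.radians(26.64)
ux=np.array([np.cos(yaw),np.sin(yaw)]);uy=np.array([-ux[1],ux[0]])
O=[np.pi,0,yaw]
def W(a,b,z): return [*(ctr+a*ux+b*uy),z]
def st():
    s=sensors.read_state();d=s['position'][:2]-ctr
    print('t',round(s['time'],2),'unit',(d@ux).round(4),(d@uy).round(4),'z',s['position'][2].round(4),'F',s['wrist_force'].round(1),'w',round(s['width'],3),'rot',np.round(s['tcp_rot'],3));return s
E
python3 - <<'E'
from h import *
eoat.grasp(20)
r.move_to(W(.0205,.0345,.16),O); st()
print(r.line_to(W(.0205,.0345,.09),v=.08)); st()
print(r.line_to(W(.0205,.0345,.067),v=.03,contact_N=3)); st()
c=shot('side','side1')
a=c['image'][160:310,160:360,::-1];cv2.imwrite('pics/s1.png',cv2.resize(a,None,fx=4,fy=4,interpolation=3))
E
```

```text
t 4.29 unit 0.0206 0.0338 z 0.1601 F [ 0.3 -0.3  0.1] w 0.008 rot [ 3.141 -0.     0.464]
False
t 5.32 unit 0.0209 0.0344 z 0.0903 F [ 0.3  0.4 -0. ] w 0.008 rot [ 3.141e+00 -1.000e-03  4.650e-01]
False
t 6.23 unit 0.0206 0.0345 z 0.067 F [0.3 0.6 0.7] w 0.004 rot [ 3.142 -0.     0.465]
```

View pics/s1.png

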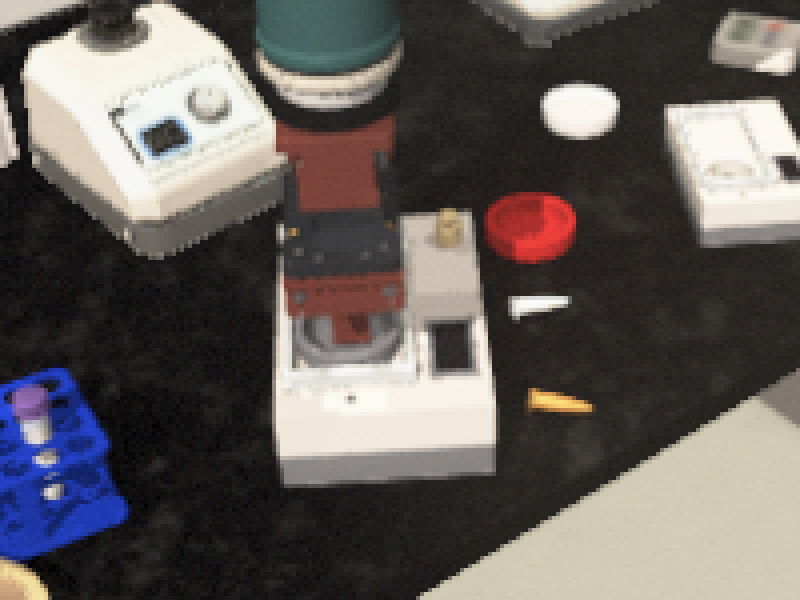

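The closed fingertips are inside the hollow, with the tip at about (352,335) in the crop. Next: push toward -y until the end wall stops the cap.

```bash
python3 - <<'E'
from h import *
print(r.line_to(W(.0205,-.058,.067),v=.04,contact_N=5)); s=st()
b=(s['position'][:2]-ctr)@uy
r.line_to(W(.0205,b+.009,.067),v=.05); r.line_to(W(.0205,b+.009,.12),v=.12); r.line_to(W(.0205,-.025,.22),v=.2);st()
r.line_to(W(.12,-.12,.28),v=.25)
c=shot('top','top2');d=shot('side','side2')
a=c['image'][175:250,205:295,::-1]; b=d['image'][200:290,215:315,::-1]
A=cv2.resize(a,None,fx=4.4,fy=4.4,interpolation=3);B=cv2.resize(b,None,fx=4,fy=4,interpolation=3)
m=np.zeros((370,800,3),np.uint8);m[:330,:396]=A[:330,:396];m[:360,400:]=B[:360]
cv2.imwrite('pics/crop2.png',m);st()
E
```

```text
True
t 8.25 unit 0.0203 -0.0525 z 0.0667 F [-0.   1.   1.4] w 0.007 rot [-3.139e+00  1.000e-03  4.640e-01]
t 9.83 unit 0.0198 -0.0248 z 0.2188 F [0.4 0.8 0.1] w 0.005 rot [-3.139e+00  3.000e-03  4.640e-01]
t 10.68 unit 0.1184 -0.1187 z 0.2785 F [-1.  -0.5  0.8] w 0.005 rot [-3.138  0.005  0.464]
```

View pics/crop2.png

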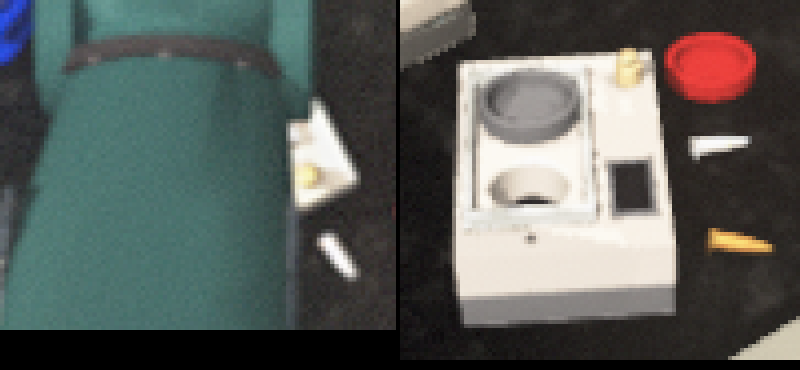

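The side view shows the cap at the -y end wall, crop (530,105). The well is open at crop (530,187), and the weight and tubes haven't moved.

```bash
python3 - <<'E'
from h import *
c=load('side2')
for uv in((246.9,246.3),(247.2,246.8),):
    P=onz(c,uv,.06);print('well',((P[:2]-ctr)@ux).round(4),((P[:2]-ctr)@uy).round(4))
for uv in((247.3,224.),):
    P=onz(c,uv,.076);print('cap rim',((P[:2]-ctr)@ux).round(4),((P[:2]-ctr)@uy).round(4))
g=cv2.cvtColor(c['image'],cv2.COLOR_RGB2GRAY)
print(g[236:258,247]);print(g[246,232:264])
E
```

```text
well 0.0239 0.0343
well 0.0232 0.0363
cap rim 0.0202 -0.0367
[214 246 249 251 249 239 232 233 233 233 233 232 198 103  42 213 248 239
 228 226 224 222]
[230 156 206 246 240 187 144 151 177 195 207 217 223 229 231 233 233 235
 235 233 231 229 224 218 210 228 247 247 238 229 239 212]
```

```bash
python3 - <<'E'
from h import *
r.line_to(W(.021,.0335,.20),v=.25); r.line_to(W(.021,.0335,.075),v=.15);st()
t=r.line_to(W(.021,.0335,.048),v=.04,contact_N=4);print(t);s=st()
if not t:
    print(r.line_to(W(.021,.0335,.032),v=.02,contact_N=20));st()
E
```

```text
t 12.62 unit 0.0218 0.033 z 0.0756 F [ 0.2 -0.7  0.9] w 0.008 rot [-3.14   0.     0.464]
False
t 13.44 unit 0.0211 0.0335 z 0.048 F [ 0.   0.4 -0.2] w 0.003 rot [-3.14e+00  2.00e-03  4.64e-01]
True
t 14.07 unit 0.0214 0.0334 z 0.0363 F [-1.2 -0.7  9.7] w 0.003 rot [-3.14e+00  1.00e-03  4.64e-01]
```

```bash
python3 - <<'E'
from h import *
print(r.line_to(W(.021,.0335,.033),v=.01,contact_N=20));st()
r.sleep(.3);st()
r.line_to(W(.021,.0335,.12),v=.1)
r.line_to(W(.0205,-.04,.12),v=.15)
r.line_to(W(.0205,-.040,.085),v=.1)
print(r.line_to(W(.0205,-.040,.067),v=.03,contact_N=3));st()
print(r.line_to(W(.0205,.056,.067),v=.04,contact_N=5));s=st()
b=(s['position'][:2]-ctr)@uy
r.line_to(W(.0205,b-.009,.067),v=.05); r.line_to(W(.0205,b-.009,.12),v=.12); r.line_to(W(.0205,b-.009,.2),v=.2)
r.line_to(W(.12,-.12,.28),v=.25);st()
d=shot('side','side3')
cv2.imwrite('pics/s3.png',cv2.resize(d['image'][180:300,195:355,::-1],None,fx=5,fy=5,interpolation=3))
E
```

```text
True
t 14.29 unit 0.0214 0.0334 z 0.0363 F [-1.3 -0.1  8.1] w 0.007 rot [-3.14e+00  1.00e-03  4.64e-01]
t 14.59 unit 0.0213 0.0334 z 0.0363 F [-0.3 -1.   8.3] w 0.004 rot [-3.14e+00  1.00e-03  4.64e-01]
False
t 17.48 unit 0.0205 -0.04 z 0.0669 F [ 0.5 -0.3 -0. ] w 0.003 rot [-3.14e+00  1.00e-03  4.64e-01]
True
t 19.48 unit 0.0206 0.0493 z 0.0669 F [ 1.8 -1.9  0.6] w 0.005 rot [3.141e+00 1.000e-03 4.660e-01]
t 21.93 unit 0.1189 -0.119 z 0.2784 F [ 0.1 -0.4 -0.1] w 0.007 rot [-3.139  0.005  0.465]
```

View pics/s3.png

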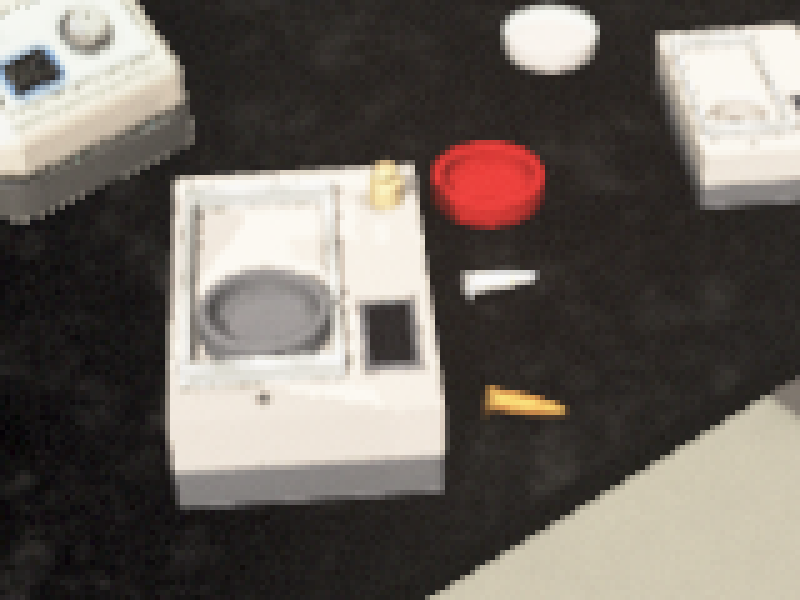

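The side view shows the cap flat against the +y end wall, crop (265,312), covering the well. The weight, tubes, red cap and petri dish are all unmoved. The key met a hard stop 23.7 mm below the deck, which is home. The two stops of the cap also agree with 72 mm of travel.

```bash
python3 -c "
from h import *
print(job.sign_off())"
```

```text
the job is handed in; nothing more can be done
None
```

I pushed the cap to the far end, pressed the reset key to a hard stop at its home depth, pushed the cap back over the well, saw nothing else in view had moved, and handed the job in at about 22 s; no verdict was returned.

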